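Close the quick clamp on a wax block

ROBOT

A 6-joint arm with a two-finger parallel gripper is mounted at the origin on a cart in front of the work surface, level with it; the furniture and walls round the work are solid. World frame = base frame: x ahead of the robot, y to its left, z up, the work surface at z = 0. Lengths are in m, angles in rad, forces in N, time in s.
With the tool pointing down it reaches from about 0.3 to 0.875 m from the base axis. Payload 6.4 kg.
Tool frame: the origin (TCP) lies between the finger pads; the fingertips stand ctrl.tip_extent ahead of it and the grasp point (between the pads) is the TCP (ctrl.tip_extent is the distance from the TCP to the fingertips, in m); z points along the fingers, y is the line along which they close (so a half turn about z gives the same grasp; the last joint's range is limited). The gripper opens to 85 mm and grips with 20 to 120 N. Pads are 22 mm wide; open, the fingers measure 114 mm over their backs; the gripper's body (76 mm by 85 mm) begins 54 mm behind the grasp point. The pads swing forward as they close: fully open they stand 13 mm farther back than shut.
Start: joints at [0.965, 0.181, 1.607, -0, 1.354, -0.206], TCP at [0.224, 0.53, 0.25] pointing down, gripper open.
Joint ranges: [-2.99, 2.99], [-0.89, 2.07], [0.3, 2.58], [-1.14, 4.28], [0, 2.63], [-3.12, 3.12]. Speed limits (rad/s): [2.57, 2.57, 3.01, 3.14, 3.14, 3.14].

INTERFACE

Orientations are given as a unit quaternion [w, x, y, z].
In Python, from bench import ctrl gives the robot as it stands.
- The arm moves only by the tool send_rows, never from a script. Its arguments are lists of equal length, an entry for each row: "dr": the turn, a rotation vector about the tool's x, y, z in units of 6 degrees (1.0 is 6 degrees), a list of three; "xyz": the shift along the tool's x, y, z in cm, a list of three; "jaw": the opening in per cent of the stroke, from 0 (shut) to 100 (fully open). In form: {"dr": [[wx, wy, wz], ...], "xyz": [[dx, dy, dz], ...], "jaw": [jaw, ...]}. A call has exactly 8 rows; each row is the pose to reach, as a shift and turn from the pose commanded when the call began, along the tool's axes at that moment; what a row does not reach only later rows make up. A row lasts 1/8 s, in which the tool goes at most 62.5 mm and 10.7 degrees, less where a joint would pass 70% of its speed; a pose out of reach is approached as far as the arm can. A call with a gripper value outside its range is refused whole. The fingers move at their own pace and stop on an object; the grip force is fixed at half the most. Time passes only in rows, so rows that repeat a pose let the fingers close, or fill a call up. It gives the time, the measured TCP pose, the force, the opening and the grip force at its end, in the units of the state.
- ctrl.get_obs(): the state, without advancing time (a new reading comes with each control period).
- ctrl.camera(name): name is "scene" or "top"; returns the picture (400x640x3 uint8, red, green, blue); there is no depth.
- ctrl.calibration(name): a dict with "camera_matrix" (3x3 intrinsics, pixels), "world_from_camera" (4x4, takes a point from camera to world coordinates). Camera axes: x right, y up, looking along -z (the intrinsics and any distortion apply to the point x, -y, -z); pixel columns grow to the right and rows downward; lengths in m; the calibration is good to about 2 mm. A picture is of the moment at which its call begins. calibration takes no time and is no camera call.
- ctrl.hand_in(): hands the job in; it is judged then, once.
The state is a dict: "time_s": time; "q": joint angles; "dq": joint speeds; "joint_efforts": joint torques, N m; "eef_pos": TCP position; "eef_rot": TCP orientation; "wrist_force": force on the tool from outside, world axes, zero at the start; "torque": the same for the moment, N m; "opening": opening from 0.0 (shut) to 1.0 (fully open); "grasp_force": force on a finger pad.
Only numpy, scipy, OpenCV 4.12 (cv2) and the standard library are available. Lean on these libraries where they do the work, as an engineer would, in place of code of your own. Each camera call takes 0.05 s, during which the arm holds its last target. There are 200 camera calls.

TASK

The blue wax block sits in the nest of the small quick clamp. With the outside of the fingers, never gripping the tab or the lever, push the clamp's strap round by its upright tab until it lies across the block against its stop, and only then push the cam lever all the way down so that the pad presses firmly on the wax; then leave everything so. Leave the wax block in its nest and do not lift it, and leave the other things on the bench where they are.

Things in the scene. Friction and masses are not known exactly. Their poses are not given: they have to be found in the camera images.
- clamp_base: Metal board of the quick clamp, 90 x 150 x 12 mm, fixed to the worktop. Origin on the worktop under the nest's centre; the clamp post stands 70 mm from it on the board's -y side. Nest: low rails 9 mm high above the board, inside 37 x 34 mm. The strap's stop is an upright pin, 8 mm across, top 62 mm above the worktop, 15.5 mm to +x and 40 mm to -y of the nest's centre.
- clamp_pivot (a point): Point on the upright axis of the clamp post at the lever's cross pin, 72 mm above the worktop. Strap and lever turn together about this upright axis; the lever tilts about the level pin. The fork here is 29 mm wide and its top is 82 mm above the worktop.
- clamp_swing (a joint): Turn of the strap, rad. 0: the strap points along the board's -x axis, away from the nest. It grows clockwise seen from above up to 1.571, where it points along the board's +y axis, across the nest, against the stop. Stiff (about 0.4 N at the tab); stays where it is left.
- strap_tab (a point): Centre (75 mm above the worktop, 104 mm from the post axis) of the upright tab at the strap's outer end: a plate 8 mm thick in the swing direction, 24 mm long along the strap, free from 60 to 90 mm above the worktop. The strap is a flat bar 22 mm wide, 8 mm thick, underside 52 mm above the worktop; it sinks up to 5.5 mm, evenly with the lever.
- clamp_lever (a joint): Tilt of the cam lever, rad. 0: raised, leaning 0.75 rad above level; grows as the lever is pushed down, to 0.75: level, against its stop. It points away from the post on the side opposite to the strap and turns with the strap. Stiff (2 to 4 N at its end); stays where it is left.
- lever_end (a point): Middle of the top face of the black grip on the lever, 66 mm from the cross pin along the lever. The grip reaches from 45 to 87 mm from the pin, is 18 mm wide and 11 mm thick. With the lever level this point is 77.5 mm above the worktop; the space below the lever is free.
- pressure_pad: Round spring-loaded rubber pad under the strap, 18 mm across, 70 mm from the post axis, so it comes over the nest's centre. Origin: centre of its underside, 41 mm above the worktop (3 mm above the wax) with the lever up. The lever pushes it on to the wax with about 10 N.
- wax_block: Loose block of blue carving wax with a bored hole, 33 x 30 x 26 mm, standing in the nest on the board, its top 38 mm above the worktop. Origin at the centre of its underside.
- ring_clamp: Bystander: small grey metal ring clamp, 34 x 57 x 52 mm, loose; origin at its underside.
- loupe: Bystander: small folding loupe, black and white, 24 x 60 x 12 mm, loose; origin at its underside.
- wax_strip: Bystander: strip of blue wax, 10 x 34 x 12 mm, loose; origin at its underside.
- pin_vice: Bystander: brass pin vice, 9 x 93 x 8 mm, loose; origin at its underside.
- rawhide_mallet: Bystander: mallet with tan head and wooden handle, 67 x 220 x 38 mm, lying; origin at its underside.
- needle_file_0: Bystander: needle file with orange handle, 8 x 180 x 7 mm, loose; origin at its underside.
Mind the look-alikes: they are no part of the job. Of the things shaped like the wax_block, the blue one is meant.

How it is judged:
On the way:
1. the strap lies across the block against its stop while the cam lever is still up (value of joint clamp_swing above 1.5 rad and value of joint clamp_lever below 0.35 rad), for 0.1 s.
At the end, for the whole second after the job is handed in: The strap lies across the block (swing over 1.5 of 1.571 rad), the lever is down (over 0.65 of 0.75 rad), the pad presses on the wax with more than 4 N, and the block rests upright in the nest, within 6 mm of its centre (value of joint clamp_swing above 1.5 rad and value of joint clamp_lever above 0.65 rad and contact force between pressure_pad and wax_block above 4 N and horizontal distance between wax_block and clamp_base below 0.006 m and height (world z) of wax_block below 0.015 m and angle between wax_block's own z axis and vertical below 0.1 rad and linear speed of wax_block below 0.01 m/s); the robot touches nothing.
It fails at once if the strap's tab is gripped (it is between the pads) (y of the grasp point in the frame of strap_tab between -0.005 and 0.005 m and x of the grasp point in the frame of strap_tab between -0.02 and 0.02 m and z of the grasp point in the frame of strap_tab below 0.015 m and contact force between the fingers and anything else above 1 N).
It fails at once if the lever is gripped (its end is between the pads) (distance between the grasp point and lever_end below 0.009 m and contact force between the fingers and anything else above 1 N).
It fails at once if the wax block is lifted or knocked out of the nest (height (world z) of wax_block above 0.02 m or distance of wax_block from where it was at the start of the episode above 0.01 m).
It fails at once if the cam lever is pushed down before the strap lies across the block (value of joint clamp_lever above 0.5 rad and value of joint clamp_swing below 1.4 rad).
It fails at once if another thing on the bench is moved by more than 20 mm (distance of any of ring_clamp, loupe, wax_strip, pin_vice, rawhide_mallet, needle_file_0 from where it was at the start of the episode above 0.02 m).
It also fails if it takes over 43 s, if anything falls off the work surface, if the arm or the gripper's body presses on something with over 40 N, if the wrist force passes 120 N, or if a joint passes its speed limit or range.

## Working session

There is one attempt and no reset: what is moved stays moved. The work goes in short steps, Python scripts to look and compute and a tool call to move; the robot and the scene stay as the last step left them, time stands still between calls to the robot, and variables do not carry over. Pictures are saved under pics/ and viewed, at most 10 in all, crops included, and the job is handed in when it is done.

Besides the shell and the picture viewer there is one more tool, called after "Emit:" as name(argument=value, ...) on one line, values as JSON. send_rows: Moves the arm, as the interface text tells. Its arguments: {"type":"object","properties":{"dr":{"type":"array","items":{"type":"array","items":{"type":"number"}}},"xyz":{"type":"array","items":{"type":"array","items":{"type":"number"}}},"jaw":{"type":"array","items":{"type":"number"}}},"required":["dr","xyz","jaw"]}

```bash
mkdir -p pics; ls; python3 - <<'E'
from bench import ctrl
import cv2
for n in("top","scene"):
    cv2.imwrite(f"pics/{n}0.png",ctrl.camera(n)[:,:,::-1]); c=ctrl.calibration(n); print(n,c)
print(ctrl.get_obs(),ctrl.tip_extent)
E
```

```text
pics
top {'camera_matrix': array([[467.74839852,   0.        , 324.68447734],
       [  0.        , 467.74839852, 193.87595048],
       [  0.        ,   0.        ,   1.        ]]), 'world_from_camera': array([[-8.25019552e-03,  9.84972103e-01, -1.72516348e-01,
         3.50206320e-01],
       [-9.99963142e-01, -8.53649061e-03, -9.17673434e-04,
         1.00612157e-01],
       [-2.37656691e-03,  1.72502418e-01,  9.85006227e-01,
         1.01908181e+00],
       [ 0.00000000e+00,  0.00000000e+00,  0.00000000e+00,
         1.00000000e+00]])}
scene {'camera_matrix': array([[411.34904604,   0.        , 318.92454066],
       [  0.        , 411.34904604, 196.02059667],
       [  0.        ,   0.        ,   1.        ]]), 'world_from_camera': array([[ 0.69079716,  0.49804126, -0.52417   ,  0.06823932],
       [-0.7229344 ,  0.46286682, -0.5129524 , -0.31691884],
       [-0.01285056,  0.73328658,  0.67979825,  0.68560207],
       [ 0.        ,  0.        ,  0.        ,  1.        ]])}
{'time_s': 0.1, 'q': array([ 9.64682761e-01,  1.81471185e-01,  1.60792760e+00,  4.64361793e-05,
        1.35377809e+00, -2.06310870e-01]), 'dq': array([ 0.00019139, -0.0030657 , -0.00177521, -0.00051109,  0.00065028,
       -0.00029184]), 'joint_efforts': array([ 1.58758048e-03, -4.45875299e+01, -3.52242064e+01, -3.92236398e-04,
        3.99120647e-03, -1.61297834e-05]), 'eef_pos': array([0.22351586, 0.52927158, 0.24946225]), 'eef_rot': array([-3.33813713e-04,  1.98577499e-01,  9.80084868e-01, -7.18694902e-04]), 'wrist_force': array([ 0.24513121, -0.09832517,  0.3886433 ]), 'torque': array([-0.01056116, -0.02262071, -0.02500948]), 'grasp_force': 0.0, 'opening': 1.0017274140091625} 0.019
```

View pics/top0.png

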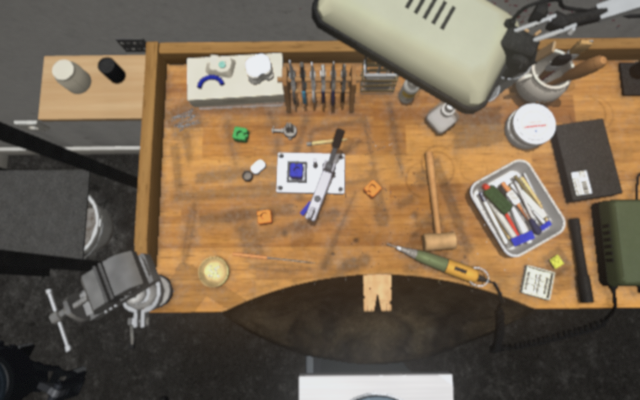

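View pics/scene0.png

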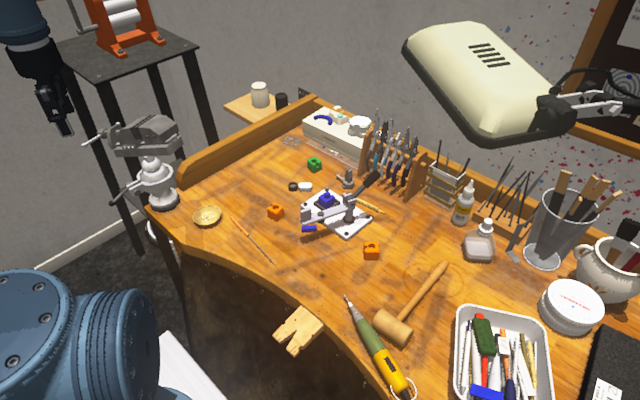

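The blue block sits in the nest at top (297,171). Its look-alikes are the orange blocks at (264,216) and (373,187) and the green one at (241,133). I choose the blue one on the clamp board and check it in a close crop.

```bash
cat > h.py <<'E'
import numpy as np
from bench import ctrl
def ray(n,u,v,z):
    c=ctrl.calibration(n);K=c["camera_matrix"];T=c["world_from_camera"]
    d=T[:3,:3]@np.array([(u-K[0,2])/K[0,0],-(v-K[1,2])/K[1,1],-1]);o=T[:3,3]
    return o+d*(z-o[2])/d[2]
def proj(n,p):
    c=ctrl.calibration(n);K=c["camera_matrix"];T=c["world_from_camera"]
    q=T[:3,:3].T@(np.array(p)-T[:3,3]);return np.array([K[0,2]-K[0,0]*q[0]/q[2],K[1,2]+K[1,1]*q[1]/q[2]])
E
python3 - <<'E'
import cv2,numpy as np
a=cv2.imread("pics/top0.png")[115:235,230:390];b=cv2.imread("pics/scene0.png")[160:250,270:390]
cv2.imwrite("pics/c1.png",cv2.resize(a,(800,600),interpolation=cv2.INTER_CUBIC))
cv2.imwrite("pics/c2.png",cv2.resize(b,(800,600),interpolation=cv2.INTER_CUBIC))
E
```

```text
(no output)
```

View pics/c1.png

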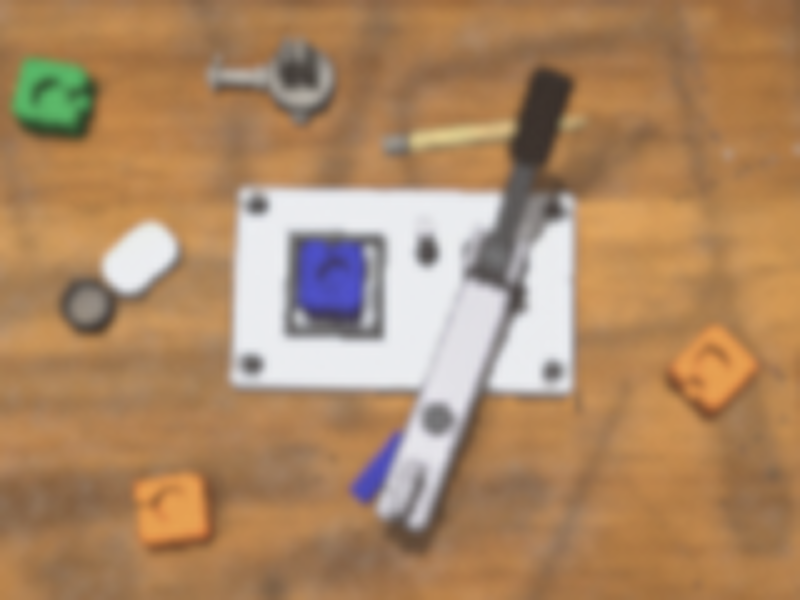

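View pics/c2.png

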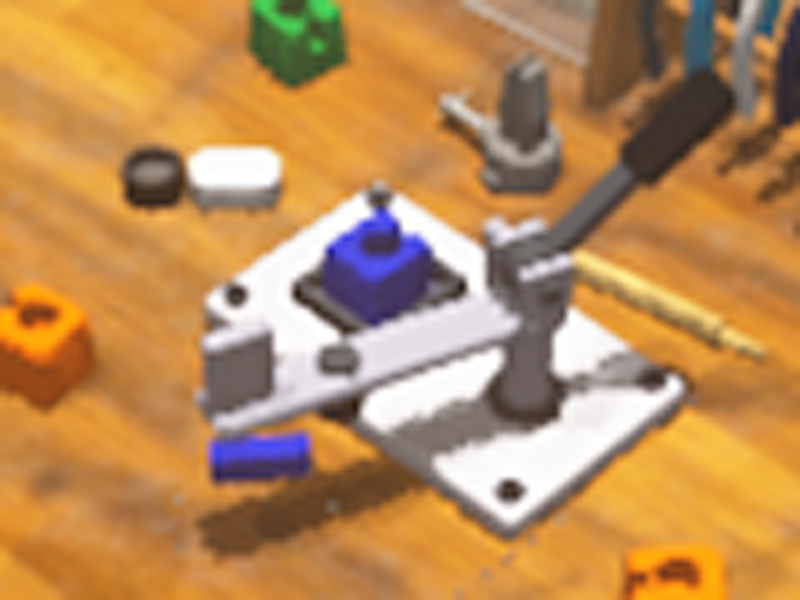

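```bash
python3 - <<'E'
from h import *
f=lambda x,y:(230+(x+.5)/5-.5,115+(y+.5)/5-.5)
C=[ray("top",*f(x,y),.012) for x,y in[(240,188),(575,195),(570,393),(232,387)]]
C=np.array(C);print(C.round(4));ctr=C.mean(0)
ey=(C[0]+C[3]-C[1]-C[2])[:2];L=np.linalg.norm(ey)/2;ey/=2*L
ex=np.array([ey[1],-ey[0]]);W=np.linalg.norm((C[0]+C[1]-C[2]-C[3])[:2])/2;print("L,W",L,W,"yaw",np.arctan2(ex[1],ex[0]),"ctr",ctr)
blk=ray("top",*f(330,272),.038);print("blk",blk)
pin=ray("top",*f(427,230),.062);print("stoppin top",pin, "nest from pin",pin[:2]-.0155*ex+.040*ey)
nest=ray("top",*f(337,285),.021);print("nest",nest)
for n,x,y,z in [("fork",490,255,.082),("pad screw",437,418,.062),("tab L",402,485,.09),("strapend",405,525,.06),("lever grip",545,115,.072+.066*np.sin(.75)+.004)]:
    p=ray("top",*f(x,y),z);d=p-np.r_[nest[:2]-.07*ey,0];print(n,p.round(4),"r",np.hypot(*d[:2]).round(4),"ang",np.degrees(np.arctan2(d[1],d[0])))
s=[(d['name'],d['p']) for d in[]]
g=lambda x,y:(270+(x+.5)*.15-.5,160+(y+.5)*.15-.5)
p=np.r_[nest[:2]-.07*ey,.082];print("post",p,"proj scene crop",(proj("scene",p)-[270,160])/.15,"top crop",(proj("top",p)-[230,115])*5)
for t in np.radians([-110,-115,-120]) + np.pi*2:
    q=p+.104*np.r_[np.cos(t),np.sin(t),0]
    for z in(.06,.09): 
        q[2]=z;print(np.degrees(t)-360,z,(proj("scene",q)-[270,160])/.15,(proj("top",q)-[230,115])*5,q)
E
```

```text
[[0.6215 0.2053 0.012 ]
 [0.6169 0.0566 0.012 ]
 [0.5277 0.0602 0.012 ]
 [0.5317 0.208  0.012 ]]
L,W 0.14834991990475563 0.0895504031390115 yaw -0.0285652580206967 ctr [0.5744527 0.1325432 0.012    ]
blk [0.57686575 0.16359982 0.038     ]
stoppin top [0.58907089 0.12128914 0.062     ] nest from pin [0.57471967 0.16171552]
nest [0.5749448  0.16161775 0.021     ]
fork [0.5733 0.095  0.082 ] r 0.0034 ang 84.24217424323444
pad screw [0.5089 0.1175 0.062 ] r 0.0691 ang 158.0154538514268
tab L [0.4771 0.1312 0.09  ] r 0.1037 ang 157.57115721850798
strapend [0.4646 0.131  0.06  ] r 0.1153 ang 160.04453442697974
lever grip [0.621  0.0728 0.121 ] r 0.0516 ang -21.405157264596678
post [0.57294551 0.0916463  0.082     ] proj scene crop [515.42479522 246.76493252] top crop [496.178388   253.73272131]
-109.99999999999997 0.06 [680.75071439 508.28468641] [730.60457986 346.92182381] [ 0.53737541 -0.00608173  0.06      ]
-109.99999999999997 0.09 [688.37093889 440.57795814] [738.4507719  332.66558555] [ 0.53737541 -0.00608173  0.09      ]
-114.99999999999997 0.06 [654.37931276 517.63442478] [722.82658652 366.71785745] [ 0.52899321 -0.00260971  0.06      ]
-114.99999999999997 0.09 [661.35826761 449.94475821] [730.44176052 353.05830622] [ 0.52899321 -0.00260971  0.09      ]
-119.99999999999997 0.06 [626.6879005 525.1990742] [713.28215661 385.7966362 ] [0.52094551 0.00157966 0.06      ]
-119.99999999999997 0.09 [632.98373348 457.52702884] [720.60988559 372.71396215] [0.52094551 0.00157966 0.09      ]
```

Emit:
send_rows(dr=[[0, 0, 0], [0, 0, 0], [0, 0, 0], [0, 0, 0], [0, 0, 0], [0, 0, 0], [0, 0, 0], [0, 0, 0]], xyz=[[-3, -2.4, 0], [-8, -6.4, 0], [-13, -10.4, 0], [-18, -14.5, 0], [-23, -18.5, 0], [-28, -22.5, 0], [-33, -26.6, 0], [-37, -29.8, 0]], jaw=[0, 0, 0, 0, 0, 0, 0, 0])

```text
time_s: 1.1
eef_pos: [0.4491, 0.1092, 0.2502]
eef_rot: [0.0, 0.199, 0.98, 0.0]
wrist_force: [-0.4, 1.1, -0.1]
opening: -0.002
grasp_force: 0.0
```

Emit:
send_rows(dr=[[0, 0, 0], [0, 0, 0], [0, 0, 0], [0, 0, 0], [0, 0, 0], [0, 0, 0], [0, 0, 0], [0, 0, 0]], xyz=[[-1, -0.8, 0], [-1.8, -1.4, 1], [-1.8, -1.4, 4], [-1.8, -1.4, 7], [-1.8, -1.4, 10], [-1.8, -1.4, 13], [-1.8, -1.4, 15.5], [-1.8, -1.4, 16.3]], jaw=[0, 0, 0, 0, 0, 0, 0, 0])

```text
time_s: 2.1
eef_pos: [0.4575, 0.0927, 0.0851]
eef_rot: [-0.002, 0.198, 0.98, -0.0]
wrist_force: [0.2, 0.0, -0.5]
opening: 0.003
grasp_force: 0.0
```

```bash
python3 - <<'E'
from h import *
import cv2
o=ctrl.get_obs();print(o['eef_pos'],o['eef_rot'],o['wrist_force'])
a=cv2.resize(ctrl.camera("top")[95:235,230:400,::-1],(680,560),interpolation=cv2.INTER_CUBIC)
b=cv2.resize(ctrl.camera("scene")[150:260,250:410,::-1],(800,550),interpolation=cv2.INTER_CUBIC)
cv2.imwrite("pics/d1.png",b);cv2.imwrite("pics/d1t.png",a)
E
```

```text
[0.4574982  0.09266815 0.08514622] [-2.17109277e-03  1.97511082e-01  9.80298231e-01 -1.91351046e-04] [ 0.18470191  0.01445733 -0.53481069]
```

View pics/d1.png

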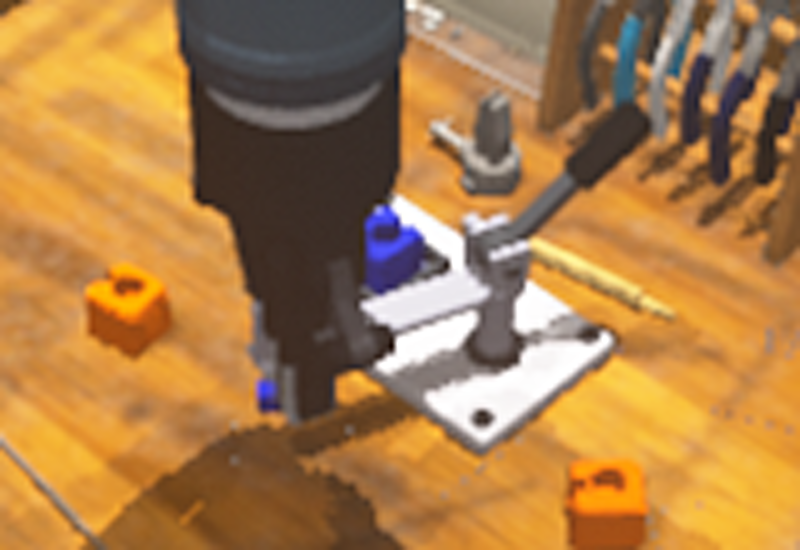

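The picture shows the shut fingertips at crop (310,415), on the near (-y) side of the tab and level with it, clear of everything.

```bash
cat >> h.py <<'E'
from scipy.spatial.transform import Rotation as R
P=np.array([.573,.0922])
def pose():
    o=ctrl.get_obs();q=o['eef_rot'];return o['eef_pos'],R.from_quat(np.r_[q[1:],q[0]])
def rows(ths,offs,rad=.104,z=.086):
    p0,r0=pose();x0=np.degrees(np.arctan2(*r0.as_matrix()[1::-1,0]));print("yaw",x0,p0)
    for t,o in zip(ths,offs):
        a=np.radians(t);w=P+rad*np.r_[np.cos(a),np.sin(a)]-o*np.r_[np.sin(a),-np.cos(a)]
        d=r0.inv().apply(np.r_[w,z]-p0)*100
        print(t,o,"dr z %.2f"%((x0-t)/6),"xyz",d.round(2))
E
python3 - <<'E'
from h import *
print(proj("scene",[.4575,.0927,.066]))
rows([158,158,155,150,145,140,135,130],[.03,.02,.019,.0185,.0185,.0185,.0185,.0185])
E
```

```text
[309.43795085 230.92301589]
yaw 157.18183435823812 [0.45863436 0.09220063 0.08638839]
158 0.03 dr z -0.14 xyz [-0.19  1.29  0.04]
158 0.02 dr z -0.14 xyz [-0.17  2.29  0.04]
155 0.019 dr z 0.36 xyz [-0.08  2.93  0.04]
150 0.0185 dr z 1.20 xyz [0.01 3.9  0.04]
145 0.0185 dr z 2.03 xyz [0.01 4.82 0.04]
140 0.0185 dr z 2.86 xyz [-0.06  5.74  0.03]
135 0.0185 dr z 3.70 xyz [-0.21  6.65  0.03]
130 0.0185 dr z 4.53 xyz [-0.45  7.54  0.03]
```

Emit:
send_rows(dr=[[0, 0, 0], [0, 0, 0], [0, 0, 0.4], [0, 0, 1.2], [0, 0, 2], [0, 0, 2.9], [0, 0, 3.7], [0, 0, 4.5]], xyz=[[-0.1, 1.3, 0], [-0.2, 2.3, 0], [-0.1, 2.9, 0], [0, 3.9, 0], [0, 4.8, 0], [-0.1, 5.7, 0], [-0.2, 6.6, 0], [-0.4, 7.5, 0]], jaw=[0, 0, 0, 0, 0, 0, 0, 0])

```text
time_s: 3.2
eef_pos: [0.4935, 0.1597, 0.0881]
eef_rot: [0.001, 0.423, 0.906, 0.0]
wrist_force: [0.7, -0.9, 0.5]
opening: -0.003
grasp_force: 0.2
```

```bash
python3 - <<'E'
from h import *
import cv2
rows([126,121,116,111,106,101,97,94],[.0185]*8)
cv2.imwrite("pics/d2.png",cv2.resize(ctrl.camera("scene")[150:260,250:410,::-1],(800,550),interpolation=cv2.INTER_CUBIC))
E
```

```text
yaw 129.9659862197617 [0.49352407 0.15972277 0.08805819]
126 0.0185 dr z 0.66 xyz [0.22 0.63 0.21]
121 0.0185 dr z 1.49 xyz [0.28 1.55 0.21]
116 0.0185 dr z 2.33 xyz [0.26 2.47 0.21]
111 0.0185 dr z 3.16 xyz [0.16 3.38 0.21]
106 0.0185 dr z 3.99 xyz [-0.03  4.29  0.21]
101 0.0185 dr z 4.83 xyz [-0.28  5.17  0.21]
97 0.0185 dr z 5.49 xyz [-0.55  5.86  0.21]
94 0.0185 dr z 5.99 xyz [-0.78  6.36  0.21]
```

View pics/d2.png

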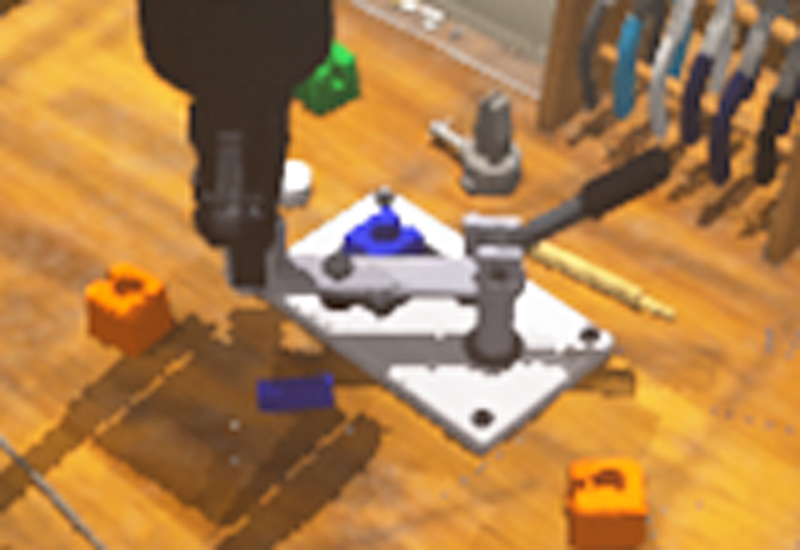

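The strap has turned to about 130° with the fingers behind the tab; the lever is still up and the block sits in its nest. I go on.

Emit:
send_rows(dr=[[0, 0, 0.7], [0, 0, 1.5], [0, 0, 2.3], [0, 0, 3.2], [0, 0, 4], [0, 0, 4.8], [0, 0, 5.5], [0, 0, 6]], xyz=[[0.1, 0.7, 0], [0.2, 1.6, 0], [0.2, 2.5, 0], [0.1, 3.4, 0], [0, 4.3, 0], [-0.3, 5.2, 0], [-0.5, 5.9, 0], [-0.8, 6.4, 0]], jaw=[0, 0, 0, 0, 0, 0, 0, 0])

```text
time_s: 4.25
eef_pos: [0.5473, 0.1946, 0.0878]
eef_rot: [0.0, 0.681, 0.732, 0.0]
wrist_force: [0.1, 0.8, -0.2]
opening: -0.002
grasp_force: 0.2
```

```bash
python3 - <<'E'
from h import *
print(ctrl.get_obs()['wrist_force'])
rows([92,90,88.4,88.4,88.4],[.0185,.0185,.0185,.0165,.0145])
E
```

```text
[ 0.09357184  0.82281423 -0.15425709]
yaw 94.08858317871051 [0.54726098 0.19461648 0.08779556]
92 0.0185 dr z 0.35 xyz [0.06 0.37 0.18]
90 0.0185 dr z 0.68 xyz [0.11 0.73 0.18]
88.4 0.0185 dr z 0.95 xyz [0.13 1.03 0.18]
88.4 0.0165 dr z 0.95 xyz [0.11 1.23 0.18]
88.4 0.0145 dr z 0.95 xyz [0.09 1.43 0.18]
```

Emit:
send_rows(dr=[[0, 0, 0.3], [0, 0, 0.6], [0, 0, 0.9], [0, 0, 0.9], [0, 0, 0.9], [0, 0, 0.9], [0, 0, 0.9], [0, 0, 0.9]], xyz=[[0.1, 0.3, 0], [0.1, 0.6, 0], [0.1, 0.8, 0], [0.1, 0.9, 0], [0.1, 1, 0], [0.1, 1.1, 0], [0.1, 1.1, 0], [0.1, 1.1, 0]], jaw=[0, 0, 0, 0, 0, 0, 0, 0])

```text
time_s: 5.25
eef_pos: [0.5577, 0.1956, 0.0873]
eef_rot: [0.0, 0.715, 0.699, 0.0]
wrist_force: [0.6, 0.4, -1.3]
opening: -0.004
grasp_force: 0.0
```

Emit:
send_rows(dr=[[0, 0, 0], [0, 0, 0], [0, 0, 0], [0, 0, 0], [0, 0, 0], [0, 0, 0], [0, 0, 0], [0, 0, 0]], xyz=[[0, 0.1, 0], [0, 0.15, 0], [0, 0.2, 0], [0, 0.25, 0], [0, 0.3, 0], [0, 0.35, 0], [0, 0.4, 0], [0, 0.4, 0]], jaw=[0, 0, 0, 0, 0, 0, 0, 0])

```text
time_s: 6.25
eef_pos: [0.5617, 0.1956, 0.0873]
eef_rot: [0.0, 0.715, 0.699, 0.0]
wrist_force: [0.9, -0.4, -0.4]
opening: 0.001
grasp_force: 0.1
```

```bash
python3 - <<'E'
from h import *
import cv2
o=ctrl.get_obs();print(o['eef_pos'],o['wrist_force'])
a=cv2.resize(ctrl.camera("top")[125:215,250:370,::-1],(600,450),interpolation=cv2.INTER_CUBIC)
b=cv2.resize(ctrl.camera("scene")[150:260,280:400,::-1],(600,550),interpolation=cv2.INTER_CUBIC)
cv2.imwrite("pics/d3.png",b)
E
```

```text
[0.56169736 0.19556502 0.0872793 ] [ 0.93808529 -0.4388327  -0.43038704]
```

View pics/d3.png

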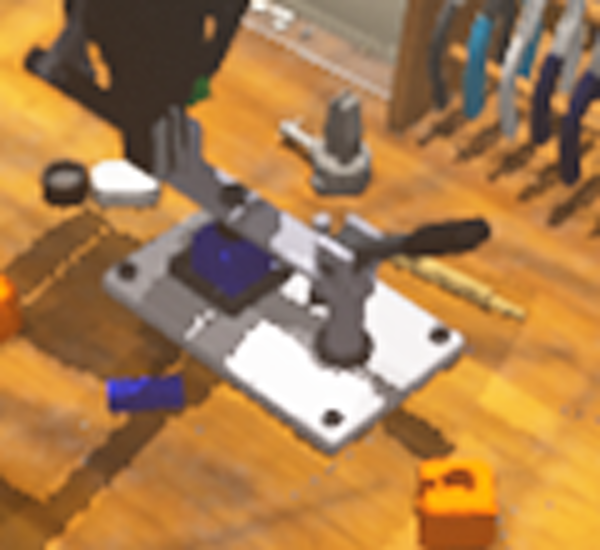

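The strap is almost across, and no stop force is felt yet. I keep pushing gently.

Emit:
send_rows(dr=[[0, 0, 0], [0, 0, 0], [0, 0, 0], [0, 0, 0], [0, 0, 0], [0, 0, 0], [0, 0, 0], [0, 0, 0]], xyz=[[0, 0.05, 0], [0, 0.1, 0], [0, 0.15, 0], [0, 0.2, 0], [0, 0.25, 0], [0, 0.3, 0], [0, 0.3, 0], [0, 0.3, 0]], jaw=[0, 0, 0, 0, 0, 0, 0, 0])

```text
time_s: 7.35
eef_pos: [0.5626, 0.1956, 0.0871]
eef_rot: [-0.001, 0.715, 0.699, -0.002]
wrist_force: [-9.8, -0.2, 7.0]
opening: -0.001
grasp_force: 5.1
```

```bash
python3 - <<'E'
from h import *
o=ctrl.get_obs();print(o['eef_pos'],o['wrist_force'],o['torque'])
E
```

```text
[0.56259731 0.19564564 0.08707321] [-9.80472754 -0.16306907  7.02720846] [-8.64376802e-04  1.42760899e+00 -3.91279853e-02]
```

A 10 N reaction shows the strap is against its stop. I back off, rise and move over the lever.

Emit:
send_rows(dr=[[0, 0, 0], [0, 0, 0], [0, 0, 0], [0, 0, 0], [0, 0, 0], [0, 0, 0], [0, 0, 0], [0, 0, 0]], xyz=[[0, -1.5, 0], [0, -3, 0], [0, -3, -2], [0, -3, -6], [0, -3, -10], [0, -3, -11.5], [-5, -2, -11.5], [-10, 0, -11.5]], jaw=[0, 0, 0, 0, 0, 0, 0, 0])

```text
time_s: 8.35
eef_pos: [0.5617, 0.0951, 0.2017]
eef_rot: [-0.0, 0.714, 0.7, -0.0]
wrist_force: [1.2, -0.3, -0.0]
opening: 0.003
grasp_force: 0.0
```

Emit:
send_rows(dr=[[0, 0, 0], [0, 0, 0], [0, 0, 0], [0, 0, 0], [0, 0, 0], [0, 0, 0], [0, 0, 0], [0, 0, 0]], xyz=[[-3, 0.5, 0], [-6.4, 1, 0], [-6.4, 1, 0], [-6.4, 1, 0], [-6.4, 1, 0], [-6.4, 1, 0], [-6.4, 1, 0], [-6.4, 1, 0]], jaw=[0, 0, 0, 0, 0, 0, 0, 0])

```text
time_s: 9.35
eef_pos: [0.5709, 0.0316, 0.2023]
eef_rot: [0.0, 0.715, 0.699, 0.0]
wrist_force: [-0.1, 0.4, 0.9]
opening: -0.001
grasp_force: 0.0
```

```bash
python3 - <<'E'
from h import *
import cv2
o=ctrl.get_obs();print(o['eef_pos'],o['wrist_force'])
b=cv2.resize(ctrl.camera("scene")[150:260,280:400,::-1],(600,550),interpolation=cv2.INTER_CUBIC)
f=lambda p:tuple(int(v) for v in (proj("scene",p)-[280,150]+.5)*5)
a=np.radians(88.4);u=np.r_[np.cos(a),np.sin(a)]
for r,z in((.09,.121),(0,.082),(-.104,.09)):
    cv2.circle(b,f(np.r_[P-u*(.0445 if z>.1 else r),z]),4,(0,0,255),1)
cv2.imwrite("pics/d4.png",b)
E
```

```text
[0.57091152 0.03161778 0.20233682] [-0.05739399  0.43372236  0.91504481]
```

View pics/d4.png

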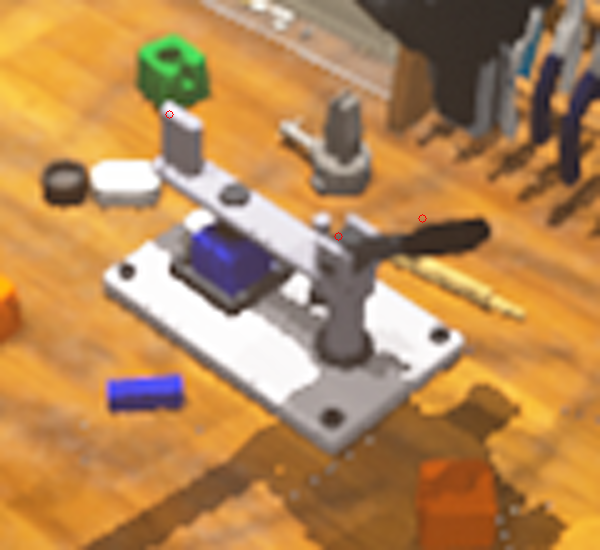

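```bash
python3 - <<'E'
from h import *
for sw in(88.4,86,90.):
  a=np.radians(sw);u=np.r_[np.cos(a),np.sin(a)]
  for tilt in(.75,.6,.4):
    print(sw,tilt,[ ((proj("scene",np.r_[P-u*r*np.cos(tilt),.072+r*np.sin(tilt)])-[280,150]+.5)*5).round() for r in(.045,.087)])
  print(((proj("scene",np.r_[P+u*.104,.09])-[280,150]+.5)*5).round())
E
```

```text
88.4 0.75 [array([399., 238.]), array([461., 223.])]
88.4 0.6 [array([406., 252.]), array([475., 251.])]
88.4 0.4 [array([412., 271.]), array([488., 289.])]
[169. 115.]
86 0.75 [array([396., 240.]), array([456., 226.])]
86 0.6 [array([403., 254.]), array([470., 255.])]
86 0.4 [array([409., 273.]), array([482., 293.])]
[176. 110.]
90.0 0.75 [array([400., 237.]), array([464., 220.])]
90.0 0.6 [array([407., 251.]), array([478., 249.])]
90.0 0.4 [array([414., 270.]), array([491., 286.])]
[165. 118.]
```

The strap lies across the block with the lever still up; the overlay offset is about 2 px (3 mm). The fingers stand over the grip, so I push down.

Emit:
send_rows(dr=[[0, 0, 0], [0, 0, 0], [0, 0, 0], [0, 0, 0], [0, 0, 0], [0, 0, 0], [0, 0, 0], [0, 0, 0]], xyz=[[0, 0, 2], [0, 0, 4], [0, 0, 4.6], [0, 0, 5.2], [0, 0, 5.8], [0, 0, 6.4], [0, 0, 7], [0, 0, 7]], jaw=[0, 0, 0, 0, 0, 0, 0, 0])

```text
time_s: 10.4
eef_pos: [0.5704, 0.0316, 0.1315]
eef_rot: [-0.001, 0.715, 0.699, -0.0]
wrist_force: [0.3, 0.2, 0.9]
opening: -0.0
grasp_force: 0.0
```

```bash
python3 - <<'E'
from h import *
import cv2
b=cv2.resize(ctrl.camera("scene")[150:260,280:400,::-1],(600,550),interpolation=cv2.INTER_CUBIC)
t=cv2.resize(ctrl.camera("top")[115:215,250:370,::-1],(660,550),interpolation=cv2.INTER_CUBIC)
cv2.imwrite("pics/d5.png",b)
E
```

```text
(no output)
```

View pics/d5.png

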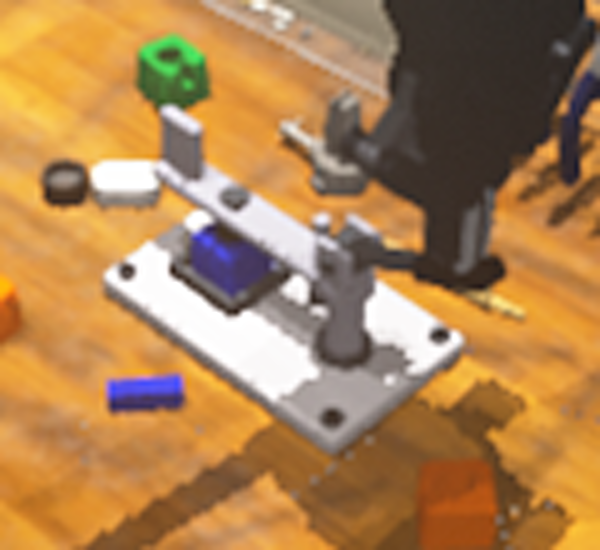

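The fingertips are on the grip and the lever is already tilting down. I continue.

Emit:
send_rows(dr=[[0, 0, 0], [0, 0, 0], [0, 0, 0], [0, 0, 0], [0, 0, 0], [0, 0, 0], [0, 0, 0], [0, 0, 0]], xyz=[[0, 0, 0.6], [0, 0, 1.2], [0, 0, 1.8], [0, 0, 2.4], [0, 0, 2.8], [0, 0, 3.1], [0, 0, 3.3], [0, 0, 3.4]], jaw=[0, 0, 0, 0, 0, 0, 0, 0])

```text
time_s: 11.5
eef_pos: [0.5709, 0.0312, 0.0982]
eef_rot: [0.0, 0.715, 0.699, -0.0]
wrist_force: [0.1, -1.5, 2.8]
opening: -0.001
grasp_force: 1.3
```

Emit:
send_rows(dr=[[0, 0, 0], [0, 0, 0], [0, 0, 0], [0, 0, 0], [0, 0, 0], [0, 0, 0], [0, 0, 0], [0, 0, 0]], xyz=[[0, 0, 0.05], [0, 0, 0.1], [0, 0, 0.15], [0, 0, 0.15], [0, 0, 0.15], [0, 0, 0.15], [0, 0, 0.15], [0, 0, 0.15]], jaw=[0, 0, 0, 0, 0, 0, 0, 0])

```text
time_s: 12.5
eef_pos: [0.5709, 0.0314, 0.0968]
eef_rot: [0.0, 0.715, 0.699, 0.0]
wrist_force: [-0.1, -1.7, 2.7]
opening: -0.002
grasp_force: 1.0
```

Emit:
send_rows(dr=[[0, 0, 0], [0, 0, 0], [0, 0, 0], [0, 0, 0], [0, 0, 0], [0, 0, 0], [0, 0, 0], [0, 0, 0]], xyz=[[0, 0, 0.05], [0, 0, 0.1], [0, 0, 0.15], [0, 0, 0.2], [0, 0, 0.2], [0, 0, 0.2], [0, 0, 0.2], [0, 0, 0.2]], jaw=[0, 0, 0, 0, 0, 0, 0, 0])

```text
time_s: 13.5
eef_pos: [0.5712, 0.0313, 0.0962]
eef_rot: [0.0, 0.715, 0.699, 0.0]
wrist_force: [-4.0, -1.0, 12.6]
opening: 0.002
grasp_force: 6.3
```

The force has risen to 12.6 N, so the lever is at its stop. I retreat straight up.

Emit:
send_rows(dr=[[0, 0, 0], [0, 0, 0], [0, 0, 0], [0, 0, 0], [0, 0, 0], [0, 0, 0], [0, 0, 0], [0, 0, 0]], xyz=[[0, 0, -0.5], [0, 0, -2], [0, 0, -5], [0, 0, -9], [0, 0, -13], [-3, -3, -14], [-6, -6, -14], [-6, -6, -14]], jaw=[0, 0, 0, 0, 0, 0, 0, 0])

```text
time_s: 14.5
eef_pos: [0.5082, -0.0283, 0.2355]
eef_rot: [0.0, 0.716, 0.698, 0.0]
wrist_force: [0.4, -0.1, -1.1]
opening: -0.003
grasp_force: 0.0
```

```bash
python3 - <<'E'
from h import *
import cv2
b=cv2.resize(ctrl.camera("scene")[150:260,280:400,::-1],(600,550),interpolation=cv2.INTER_CUBIC)
cv2.imwrite("pics/d6.png",b)
E
```

```text
(no output)
```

View pics/d6.png

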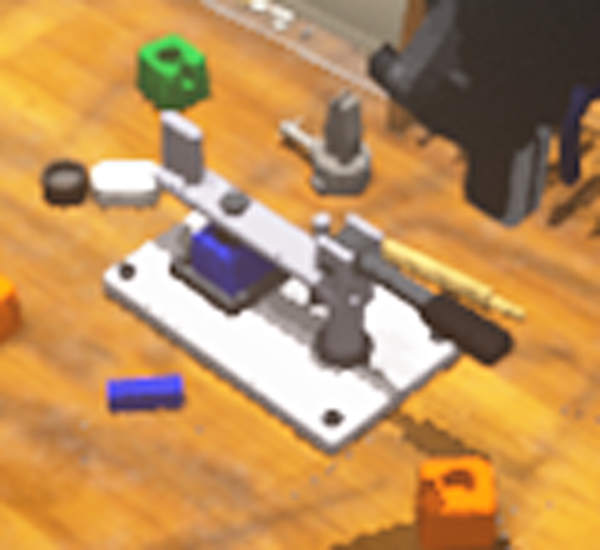

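The lever lies level in line with the strap, the strap is across the block, the block is in its nest, and the bystanders have not moved.

```bash
python3 -c "
from bench import ctrl
print(ctrl.hand_in())"
```

```text
the job is handed in; nothing more can be done
None
```

I pushed the strap across the blue block to its stop with shut fingers, then the lever down to its stop (contact force confirmed both), backed the arm off and handed in at about 14.5 s; the pad's force on the wax was not measured and no verdict came back.

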